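# Load and close a leaf drill jig

### The arm

A 7-joint arm with a two-finger parallel gripper is mounted at the origin on a cart in front of the work surface, level with it; the furniture and walls round the work are solid. World frame = base frame: x ahead of the robot, y to its left, z up, the work surface at z = 0. Lengths are in m, angles in rad, forces in N, time in s.
With the tool pointing down it reaches from about 0.425 to 0.925 m from the base axis. Payload 6.8 kg.
Tool frame: the origin (TCP) lies midway between the tips of the shut fingers; the grasp point (between the pads) lies 19 mm behind it; z points along the fingers, y is the line along which they close (so a half turn about z gives the same grasp; the last joint's range is limited). The gripper opens to 85 mm and grips with 20 to 120 N. Pads are 22 mm wide; open, the fingers measure 114 mm over their backs; the gripper's body (76 mm by 85 mm) begins 54 mm behind the grasp point. The pads swing forward as they close: fully open they stand 13 mm farther back than shut.
Start: joints at [-1.337, 0.477, 0.022, 1.555, -0.011, 1.109, -0.083], TCP at [0.226, 0.636, 0.231] pointing down, gripper open.
Joint ranges: [-2.96, 2.96], [-0.34, 2.1], [-1.41, 1.46], [0.24, 2.44], [-1.37, 4.51], [0.17, 1.92], [-2.96, 2.96]. Speed limits (rad/s): [2.39, 2.39, 3.14, 3.14, 3.14, 3.14, 3.14].

### API

Orientations are given as [roll, pitch, yaw] about the fixed x, y, z axes, in that order (R = Rz(yaw) Ry(pitch) Rx(roll)).
In Python, from plant import get_state, grab_frame, get_calibration, job_done, search_frame gives the robot as it stands. The module is installed in compiled form; this text tells all that it offers.
- The arm moves only by the tool arm_command, never from a script. Its argument "moves" is a list of rows, each a list of 7 numbers: the shift along the tool's x, y, z in m, then the turn, a rotation vector about the tool's x, y, z in rad, then the opening, from 0 (shut) to 1 (fully open). In form: [[x, y, z, rx, ry, rz, hand], ...]. A call has 1 to 12 rows; each row is the pose to reach, as a shift and turn from the pose commanded when the call began, along the tool's axes at that moment; what a row does not reach only later rows make up. A row lasts 1/12 s, in which the tool goes at most 41.7 mm and 7.16 degrees, less where a joint would pass 70% of its speed; a pose out of reach is approached as far as the arm can. A call with a gripper value outside its range is refused whole. The fingers move at their own pace and stop on an object; "newtons" is the grip in N (left out, the last holds). Time passes only in rows, so rows that repeat a pose let the fingers close. It gives the time, the measured TCP pose, the force, the opening and the grip force at its end, in the units of the state.
- get_state(): the state, without advancing time (a new reading comes with each control period).
- grab_frame(name): name is "scene" or "side" or "wrist"; returns the picture (480x640x3 uint8, red, green, blue); there is no depth.
- get_calibration(name): a dict with "fx", "fy", "cx", "cy" (pixels), "xyz" and "attitude" of the camera in the world. Camera axes: x right, y up, looking along -z (the intrinsics and any distortion apply to the point x, -y, -z); pixel columns grow to the right and rows downward; lengths in m; the calibration is good to about 2 mm. A picture is of the moment at which its call begins: read the wrist's pose just before it. get_calibration takes no time and is no camera call; for the wrist camera it gives the pose at the moment of the call.
- job_done(): hands the job in; it is judged then, once.
Trained networks look in the newest picture that a camera, given by its name, has taken for a name from the list of things; names that differ only in an ending like _2 or _b are one class to them, and where a whole thing is asked for, a point or a joint stands for the part that bears it (a point fixed in the world has none). Each returns a list of dicts, best first, with "score" (0 to 1); they miss things now and then, are a little off and sometimes report something else, mostly with a low value. They report only what shows in the picture. A call takes as long as a camera call. They do not tell look-alikes from the thing itself.
- search_frame(label, camera): "point" ([x, y, z] in m, in world coordinates, good to about 4 mm: the middle of the surface that is visible of it).
The state is a dict: "clock": time; "joint_pos": joint angles; "qvel": joint speeds; "tau": joint torques, N m; "tool_pos": TCP position; "tool_rot": TCP orientation; "ft_force": force on the tool from outside, world axes, zero at the start; "moment": the same for the moment, N m; "gripper_width": finger opening in m; "grasp_force": force on a finger pad.
Only numpy, scipy, OpenCV 4.12 (cv2) and the standard library are available. Lean on these libraries where they do the work, as an engineer would, in place of code of your own. Each camera call takes 0.05 s, during which the arm holds its last target. There are 200 camera calls.

### The job

Load the drill jig with your fingertips alone, pinching and lifting nothing. Push the pine block along its channel until it is fully home against the end stop, then turn the jig's hinged leaf over its hinge, without slamming it, until it lies flat over the block, and last push the swing latch across on top of the leaf as far as it goes. Leave the spare block, the marker and the safety glasses where they are.

Things in the scene. Friction and masses are not known exactly. Their poses are not given: they have to be found in the camera images.
- jig: Steel drill jig fixed to the bench on 14 mm feet. Origin on the bench top; x along the block's channel towards its end stop (away from the robot), y left, z up. Base plate x -95..70, y -128..30, top z 26 mm. Channel 65 mm wide about y = -45, between right rail (y -90..-77, top z 50) and hinge block (y -13..18, top z 54), both starting at x = -55 mm.
- nest_stop (a point): Middle of the face of the end stop at the far end of the channel, 41 mm above the bench; at jig x = 52.5, y = -45 mm. The stop is 65 mm wide and reaches to 52 mm above the bench.
- hinge_mid (a point): Point on the leaf's hinge line midway along the leaf: jig x = -6.5, y = 6, z = 61.5 mm. The hinge line is parallel to the jig's x. Two rests with rubber tips carry the opened leaf, at jig y up to 53 mm; from there out to its free edge nothing is under the open leaf down to the bench.
- leaf (a joint): Hinge of the leaf, a 6 mm grey metal plate with two drill bushes, 110 mm along the hinge, free edge 106 mm from it. 0 = laid open flat to the left, its lower face 58 mm above the bench; pi/2 upright; pi = turned over, flat, 2.5 mm above the block. Starts at 0 to 0.08. Stiff hinge: it stays at any angle where it is left and takes about 2 to 3 N at the free edge.
- leaf_edge (a point): Middle of the leaf's rolled free edge (8 mm thick). At the leaf's robot-side end (jig x -61..-55) a 50 mm wide, 15 mm lip stands up when the leaf is open and points down when it is closed: it then drops behind the near end of the block with 3 mm to spare, so the leaf closes only if the block is home.
- block_mid (a point): Centre of the pine block to be drilled, 105 x 62 x 30 mm, loose, about 110 to 220 g. It lies in the channel on the base plate (26 to 56 mm above the bench), length along jig x, and sticks out of the channel towards the robot: it must go 20 to 50 mm further in. Fully home its centre is at jig x = 0, its near end at x = -52.5 mm.
- block: The same pine block to be drilled as at block_mid; this origin is the centre of its underside, its y axis runs along its length.
- latch (a joint): Swing latch right of the channel: a steel bar reaching 45 mm from its upright pivot, 14 mm wide, 69.5 to 79.5 mm above the bench, passing 4 mm over the closed leaf. 0 = swung right out (points to jig -x-y), 0.79 = points along -x, 2.36 = fully closed at its stop, pointing along +y across the leaf. Closes clockwise seen from above; stays where left; about 1 N at the pin.
- latch_pivot (a point): Pivot axis of the latch, at half the bar's height: jig x = 0, y = -114, z = 74.5 mm. It is 14 mm outside the free edge of the closed leaf. The bar cannot pass through the leaf.
- latch_pin (a point): Point on the upright finger pin of the latch bar, 91.5 mm above the bench. The pin is 10 mm thick, 36 mm from the pivot axis, and stands 80 to 95 mm above the bench; a 15 mm black ball sits on top, up to 110 mm.
- spare_block: A second pine block, 105 x 62 x 30 mm, lying on the bench to the right of the jig; origin at the centre of its underside. Not to be moved.
- marker: A marker pen, 136 x 16 mm, lying on the bench in front of the jig on the right; origin under its middle. Not to be moved.
- glasses: Safety glasses, 139 x 41 x 45 mm, lying on the bench in front of the jig on the left; origin under their middle. Not to be moved.
Not all that is in view belongs to the job. Leave any blue look-alike of the block alone.

How it is judged:
On the way, in this order (a step that is already met when the one before it is completed fails the run):
1. the block is fully home against the end stop (x of block_mid in the frame of jig between -0.003 and 0.003 m and y of block_mid in the frame of jig between -0.049 and -0.041 m and z of block_mid in the frame of jig below 0.044 m), for 0.2 s.
2. the leaf is turned over and lies flat over the block (value of joint leaf above 3.09 rad), for 0.2 s.
3. the latch is swung across the leaf (value of joint latch above 2.2 rad), for 0.2 s.
At the end, for the whole second after the job is handed in: The block lies in the channel within 3 mm of the end stop, the leaf is turned over to within 0.05 rad of flat, and the latch is across it to within 0.15 rad of its stop; block, leaf and latch at rest (all of step 1 and value of joint leaf above 3.09 rad and value of joint latch above 2.2 rad and linear speed of block below 0.01 m/s and velocity of joint leaf between -0.05 and 0.05 rad/s and velocity of joint latch between -0.05 and 0.05 rad/s); the robot touches nothing.
It fails at once if the block is lifted or tipped (height (world z) of block_mid above 0.05 m or angle between block's own z axis and vertical above 0.15 rad).
It fails at once if the leaf is slammed (velocity of joint leaf above 6 rad/s or velocity of joint leaf below -6 rad/s).
It fails at once if the leaf or the block is squeezed or pressed hard (over 40 N) (contact force between the fingers and leaf above 40 N or contact force between the fingers and block above 40 N).
It fails at once if a bystander is moved by more than 15 mm (distance of any of spare_block, marker, glasses from where it was at the start of the episode above 0.015 m).
It also fails if it takes over 72 s, if anything falls off the work surface, if the arm or the gripper's body presses on something with over 40 N, if the wrist force passes 120 N, or if a joint passes its speed limit or range.

## Working session

There is one attempt and no reset: what is moved stays moved. The work goes in short steps, Python scripts to look and compute and a tool call to move; the robot and the scene stay as the last step left them, time stands still between calls to the robot, and variables do not carry over. Pictures are saved under pics/ and viewed, at most 10 in all, crops included, and the job is handed in when it is done.

Besides the shell and the picture viewer there is one more tool, called after "Emit:" by a JSON object that holds its "method" and its "body", one argument or row to a line. arm_command: Moves the arm, as the interface text tells. Its arguments: {"type":"object","properties":{"moves":{"type":"array"},"newtons":{"type":"number"}},"required":["moves"]}

```bash
mkdir -p pics; cat > h.py <<'E'
import numpy as np, cv2
from scipy.spatial.transform import Rotation as R
from plant import *
def snap(cam,name=None):
    im=grab_frame(cam)
    if name: cv2.imwrite('pics/'+name,im[:,:,::-1])
    return im
def rot(c):
    a=np.array(c['attitude'],float)
    return a if a.shape==(3,3) else (R.from_euler('xyz',a).as_matrix() if a.size==3 else R.from_quat(a).as_matrix())
def proj(c,P):
    p=(np.atleast_2d(P)-np.array(c['xyz']))@rot(c)
    x,y,z=p[:,0],-p[:,1],-p[:,2]
    return np.c_[c['fx']*x/z+c['cx'],c['fy']*y/z+c['cy']]
E
python3 - <<'E'
from h import *
s=get_state(); print(s)
for cam in ['scene','side']:
    print(get_calibration(cam)); snap(cam,cam+'0.png')
    for l in ['jig','nest_stop','hinge_mid','leaf','leaf_edge','block_mid','block','latch','latch_pivot','latch_pin','spare_block','marker','glasses']:
        try: print(cam,l,[(np.round(d['point'],3).tolist(),round(d['score'],2)) for d in search_frame(l,cam)][:3])
        except Exception as e: print(l,e)
E
```

```text
{'clock': 0.0, 'joint_pos': array([-1.33709165,  0.47779356,  0.02230949,  1.55648159, -0.0114983 ,
        1.10930381, -0.08311149]), 'qvel': array([-0.00058929,  0.00100206,  0.00094482,  0.0009725 , -0.00141392,
        0.00104661,  0.00058289]), 'tau': array([-6.31594794e-04, -5.96453619e+01,  1.60765328e+00, -2.81199324e+01,
        1.24118550e-02,  9.16584424e-03,  7.85843241e-06]), 'tool_pos': array([0.22604552, 0.6353772 , 0.2303168 ]), 'tool_rot': array([-3.13973832e+00,  1.26197724e-04,  2.79982552e+00]), 'ft_force': array([ 0.29649524,  0.37742515, -0.32876494]), 'moment': array([ 0.02651968, -0.04157989,  0.001955  ]), 'grasp_force': 0.0, 'gripper_width': 0.0853141007864013}
{'fx': 611.0013254974793, 'fy': 611.0013254974793, 'cx': 310.7113147380945, 'cy': 241.43988807081962, 'xyz': array([-0.06275654, -0.70501526,  1.24438052]), 'attitude': array([ 0.6770283 ,  0.00289528, -0.63041141])}
scene jig [([0.529, 0.08, 0.051], 0.84), ([0.648, -0.1, 0.028], 0.67), ([0.445, -0.093, 0.01], 0.36)]
scene nest_stop [([0.537, 0.082, 0.05], 0.9)]
scene hinge_mid [([0.533, 0.078, 0.05],
[... 951 characters left out ...]
ide nest_stop [([0.536, 0.083, 0.053], 0.93)]
side hinge_mid [([0.531, 0.082, 0.054], 0.8)]
side leaf [([0.525, 0.149, 0.07], 0.76)]
side leaf_edge [([0.52, 0.144, 0.064], 0.73)]
side block_mid [([0.494, 0.03, 0.058], 0.88), ([0.491, 0.382, 0.033], 0.82), ([0.313, 0.362, 0.026], 0.77)]
side block [([0.494, 0.377, 0.031], 0.92), ([0.396, -0.27, 0.034], 0.82), ([0.315, 0.361, 0.03], 0.81)]
side latch []
side latch_pivot [([0.532, 0.083, 0.055], 0.64)]
side latch_pin []
side spare_block [([0.643, -0.102, 0.03], 0.76), ([0.533, 0.077, 0.053], 0.6)]
side marker [([0.54, -0.052, 0.077], 0.75), ([0.451, -0.092, 0.011], 0.55), ([0.527, 0.142, 0.07], 0.32)]
side glasses [([0.36, 0.236, 0.023], 0.87)]
```

View pics/scene0.png

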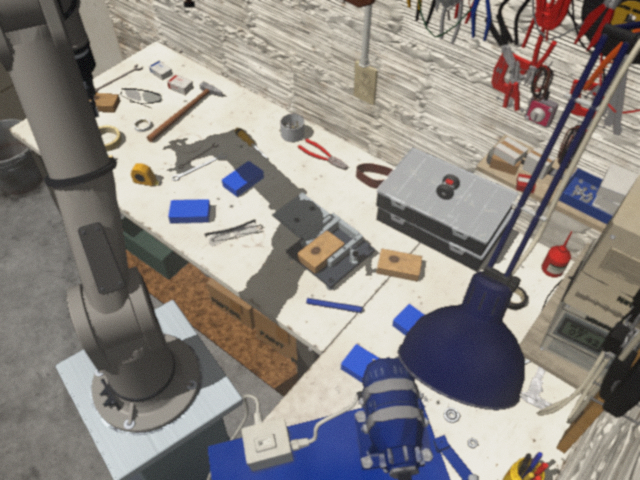

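```bash
python3 - <<'E'
import cv2
from h import *
c=get_calibration('scene'); u,v=proj(c,[0.52,0.08,0.05])[0]; print(u,v)
im=cv2.imread('pics/scene0.png'); x0,y0=int(u)-110,int(v)-80
print(x0,y0)
cv2.imwrite('pics/crop0.png',cv2.resize(im[y0:y0+165,x0:x0+220],None,fx=3.6,fy=3.6,interpolation=cv2.INTER_CUBIC))
E
```

```text
315.24473844509663 235.98607804709573
205 155
```

View pics/crop0.png

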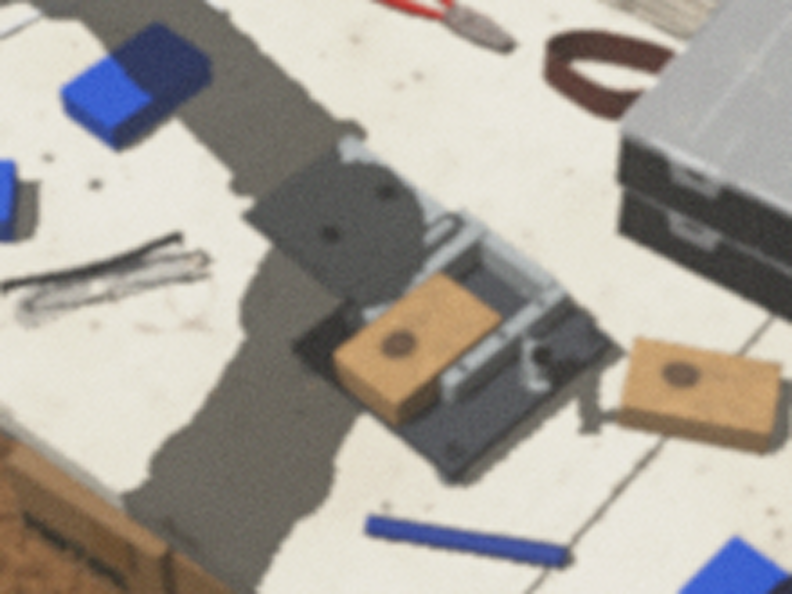

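The crop shows the target pine block in the jig (scene pixel ~(320,252)). Things it could be confused with: the spare pine block on the bench at (400,263), and the blue look-alikes at (190,210), (243,179), (410,320) and (360,362). I choose the one in the channel. Next I fit the jig pose from its corner pixels.

```bash
cat >> h.py <<'E'
from scipy.optimize import least_squares
def jw(q,P):
    P=np.atleast_2d(np.array(P,float))/1000; c,s=np.cos(q[2]),np.sin(q[2])
    return np.c_[q[0]+c*P[:,0]-s*P[:,1],q[1]+s*P[:,0]+c*P[:,1],P[:,2]]
def fit(c,J,U,q0=(0.53,0.05,0.3)):
    f=lambda q:(proj(c,jw(q,J))-U).ravel()
    r=least_squares(f,q0,loss='soft_l1'); return r.x,f(r.x).reshape(-1,2)
E
python3 - <<'E'
from h import *
c=get_calibration('scene')
J=[[-95,-128,26],[70,-128,26],[-95,30,26],[-55,-90,50],[-61.5,112,62],[48.5,112,62]]
U=np.array([[455,470],[622,345],[295,345],[447,393],[245,215],[340,145]])/3.6+[205,155]
q,r=fit(c,J,U); print(q,r.round(1))
print(jw(q,[[0,-45,56],[-6.5,112,61],[0,-114,95],[-6.5,60,61]]))
c=get_calibration('wrist'); s=get_state(); Rt=R.from_euler('xyz',s['tool_rot']).as_matrix()
print(c, Rt.T@(np.array(c['xyz'])-s['tool_pos']), (Rt.T@rot(c)).round(3), Rt.round(3))
E
```

```text
[0.54179633 0.08480672 0.14791246] [[-0.6  2. ]
 [-1.5 -1.2]
 [-0.9 -0. ]
 [ 2.2 -0.9]
 [ 0.1  2.3]
 [ 4.5 -0.3]]
[[ 0.54842815  0.04029808  0.056     ]
 [ 0.51886145  0.19462585  0.061     ]
 [ 0.55859693 -0.0279485   0.095     ]
 [ 0.52652488  0.14319365  0.061     ]]
{'fx': 340.63708328438537, 'fy': 340.63708328438537, 'cx': 319.1084128276838, 'cy': 238.60716482169005, 'xyz': array([0.16375565, 0.65728554, 0.37398667]), 'attitude': array([-2.62574104e-01, -5.22689394e-04,  1.22867019e+00])} [ 0.06603924 -0.0008663  -0.14268902] [[-0.     0.966  0.26 ]
 [ 1.     0.    -0.   ]
 [-0.001  0.26  -0.966]] [[-0.942  0.335 -0.   ]
 [ 0.335  0.942 -0.   ]
 [ 0.    -0.    -1.   ]]
```

Emit:
{"method": "arm_command", "body": {
  "moves": [
    [-0.464,-0.423,-0.02,0,0,1.08,0],
    [-0.464,-0.423,-0.02,0,0,1.08,0],
    [-0.464,-0.423,-0.02,0,0,1.08,0],
    [-0.464,-0.423,-0.02,0,0,1.08,0],
    [-0.464,-0.423,-0.02,0,0,1.08,0],
    [-0.464,-0.423,-0.02,0,0,1.08,0],
    [-0.464,-0.423,-0.02,0,0,1.08,0],
    [-0.464,-0.423,-0.02,0,0,1.08,0],
    [-0.464,-0.423,-0.02,0,0,1.08,0],
    [-0.464,-0.423,-0.02,0,0,1.08,0],
    [-0.464,-0.423,-0.02,0,0,1.08,0],
    [-0.464,-0.423,-0.02,0,0,1.08,0]
  ]
}}

```text
clock: 2.4
tool_pos: [0.4619, 0.1932, 0.2477]
tool_rot: [3.141, -0.001, 1.72]
ft_force: [1.4, -0.3, -0.1]
gripper_width: 0.0002
grasp_force: 0.0
```

```bash
cat >> h.py <<'E'
try: Q=np.load('q.npy')
except Exception: Q=np.array([0.5418,0.0848,0.148])
def goal(P,tilt=0.,fwd=0.):
    """print tool-frame shift/turn from now to jig point P (mm), tool x=+jig y,y=+jig x; tilt about jig x (hand to left), fwd: hand towards +jig x"""
    s=get_state(); A=R.from_euler('xyz',s['tool_rot'])
    jx=np.array([np.cos(Q[2]),np.sin(Q[2]),0]); jy=np.array([-jx[1],jx[0],0])
    B=R.from_matrix(np.c_[jy,jx,[0,0,-1]])*R.from_euler('y',-tilt)*R.from_euler('x',fwd)
    d=A.inv().apply(jw(Q,P)[0]-s['tool_pos']); r=(A.inv()*B).as_rotvec()
    print('shift',d.round(4),'turn',r.round(3),'t',round(s['clock'],2)); return d,r
def where():
    s=get_state(); c,n=np.cos(Q[2]),np.sin(Q[2]); d=s['tool_pos'][:2]-Q[:2]; f=s['ft_force']
    print('jig mm',(1000*np.array([c*d[0]+n*d[1],-n*d[0]+c*d[1],s['tool_pos'][2]])).round(1),'F jig',np.round([c*f[0]+n*f[1],-n*f[0]+c*f[1],f[2]],1),'rpy',s['tool_rot'].round(3),'w',s['gripper_width'],'t',round(s['clock'],2))
E
python3 -c "
from h import *
where();goal([-20,0,250])"
```

```text
jig mm [-63.  119.  247.7] F jig [ 1.3 -0.5 -0.1] rpy [ 3.141e+00 -1.000e-03  1.720e+00] w 0.00017323541941902424 t 2.4
shift [-0.119   0.0429 -0.0024] turn [ 0.001 -0.001  0.001] t 2.4
```

Emit:
{"method": "arm_command", "body": {
  "moves": [
    [-0.119,0.02,0,0,0,0,0],
    [-0.119,0.02,0,0,0,0,0],
    [-0.119,0.02,0,0,0,0,0],
    [-0.119,0.02,0,0,0,0,0],
    [-0.119,0.02,0,0,0,0,0]
  ]
}}

```text
clock: 2.82
tool_pos: [0.4994, 0.0778, 0.2475]
tool_rot: [3.141, 0.0, 1.714]
ft_force: [-0.1, 0.3, -0.5]
gripper_width: -0.0002
grasp_force: 0.0
```

```bash
python3 - <<'E'
from h import *
where(); c=get_calibration('wrist'); im=snap('wrist','w1.png'); np.save('cw1.npy',c,allow_pickle=True)
for l in ['leaf_edge','block_mid','latch_pin','latch','jig']:
    print(l,[(np.round(d['point'],3).tolist(),round(d['score'],2)) for d in search_frame(l,'wrist')][:3])
P=jw(Q,[[-95,-128,26],[70,-128,26],[-95,30,26],[-61.5,112,64],[48.5,112,64]]); print(proj(c,P).round())
E
```

```text
jig mm [-43.   -0.7 247.5] F jig [-0.   0.3 -0.5] rpy [3.141 0.    1.714] w -0.00015393240726605553 t 2.82
leaf_edge [([0.528, 0.154, 0.067], 0.62)]
block_mid [([0.507, 0.044, 0.056], 0.83)]
latch_pin [([0.562, -0.018, 0.078], 0.72)]
latch [([0.562, -0.017, 0.079], 0.62), ([0.524, 0.152, 0.069], 0.43), ([0.542, 0.113, 0.065], 0.2)]
jig [([0.544, 0.117, 0.062], 0.82), ([0.425, -0.058, 0.016], 0.26)]
[[276. 316.]
 [416. 316.]
 [271. 181.]
 [299.  92.]
 [422.  91.]]
```

View pics/w1.png

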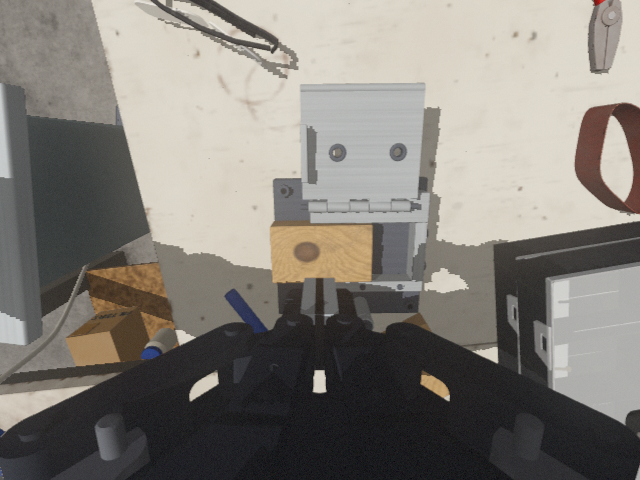

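The wrist view shows the jig square to the image: leaf free edge from (301,86) to (424,84), block top at (271–372, 223–282), base corners at (274,179), (279,313) and (421,312), hinge knuckles at row 206. The fit needs refining.

```bash
python3 - <<'E'
from h import *
c=np.load('cw1.npy',allow_pickle=True).item()
J=[[-95,-128,26],[70,-128,26],[-95,30,26]]
U=np.array([[279,313],[421,312],[274,179]])
q,r=fit(c,J,U,Q); print(q,r.round(1))
f=lambda p:np.r_[(proj(c,jw(p[:3],J))-U).ravel(),(proj(c,jw(p[:3],[[-61.5,6+106*np.cos(p[3]),65+106*np.sin(p[3])],[48.5,6+106*np.cos(p[3]),65+106*np.sin(p[3])]]))-[[301,86],[424,84]]).ravel(),1*(proj(c,jw(p[:3],[[-6.5,6,64]]))[0,1:]-206),(p[3]-.04)*20]
s=least_squares(f,[*q,0.03],loss='soft_l1'); print(s.x,s.fun.round(1)); q=s.x[:3]
np.save('q.npy',q)
# block top corners
B=lambda b:(proj(c,jw(q,[[b[0]-52.5,b[1]+31,56],[b[0]-52.5,b[1]-31,56],[b[0]+52.5,b[1]-31,56],[b[0]+52.5,b[1]+31,56]]))-[[271,223],[271,282],[372,279],[372,224]]).ravel()
s=least_squares(B,[-40,-45]); print('block',s.x,s.fun.round(1))
E
python3 -c "
from h import *
where();goal([-115,-45,120])"
```

```text
[0.54495993 0.08905955 0.15575993] [[ 1.1  0.8]
 [-0.6  0.2]
 [-0.2 -1. ]]
[0.54433096 0.08954506 0.15961842 0.00951565] [ 1.1  0.6 -0.6 -0.5 -0.9 -1.2 -0.5  0.9  1.6  0.6 -1.1 -0.6]
block [-45.21152139 -44.28356591] [-2.2  1.1  1.  -0.4 -0.1  1.1  1.4 -1.6]
jig mm [-46.5  -0.4 247.1] F jig [-0.5 -0.4  0.4] rpy [-3.141 -0.     1.722] w 4.510955905109546e-05 t 3.12
shift [-0.0451 -0.0681  0.1271] turn [-0.    -0.    -0.008] t 3.12
```

Emit:
{"method": "arm_command", "body": {
  "moves": [
    [-0.025,-0.04,0.02,0,0,-0.008,0],
    [-0.045,-0.076,0.04,0,0,-0.008,0],
    [-0.045,-0.076,0.08,0,0,-0.008,0],
    [-0.045,-0.076,0.115,0,0,-0.008,0],
    [-0.045,-0.076,0.115,0,0,-0.008,0]
  ]
}}

```text
clock: 3.53
tool_pos: [0.4249, 0.024, 0.127]
tool_rot: [-3.13, 0.002, 1.729]
ft_force: [-2.5, -0.1, -0.3]
gripper_width: -0.0
grasp_force: 0.0
```

```bash
python3 -c "
from h import *
where();goal([-122,-45,41])
snap('scene','s2.png')
c=get_calibration('scene');print(proj(c,get_state()['tool_pos']))
im=cv2.imread('pics/s2.png');cv2.imwrite('pics/s2c.png',cv2.resize(im[150:330,200:440],None,fx=3,fy=3))"
```

```text
jig mm [-128.3  -45.8  127. ] F jig [-2.5  0.3 -0.3] rpy [-3.130e+00  2.000e-03  1.729e+00] w -1.743432489423774e-05 t 3.53
shift [0.0009 0.0073 0.086 ] turn [-0.011  0.002 -0.002] t 3.53
[[297.4635408  247.36120926]]
```

View pics/s2c.png

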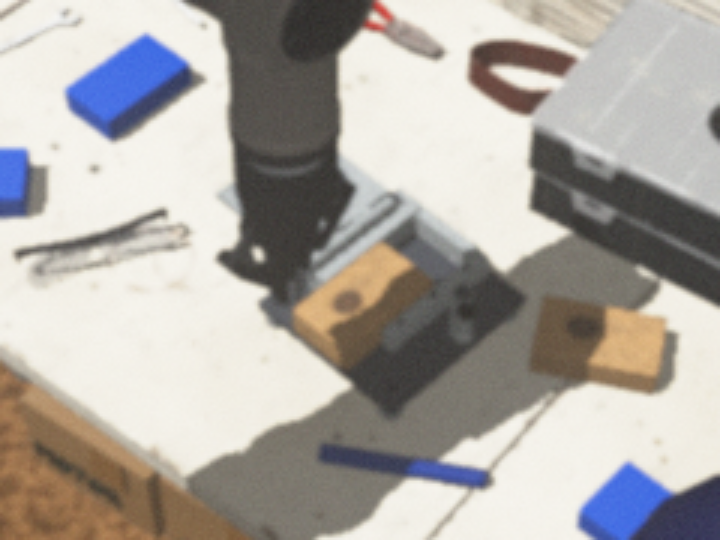

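The fingertip (crop ~(288,300)) stands behind the block's near end and clear of the jig. I descend, then push along tool +y.

Emit:
{"method": "arm_command", "body": {
  "moves": [
    [0.001,0.005,0.04,0,0,0,0],
    [0.001,0.005,0.075,0,0,0,0],
    [0.001,0.005,0.086,0,0,0,0],
    [0.001,0.005,0.086,0,0,0,0]
  ]
}}

```text
clock: 3.92
tool_pos: [0.4356, 0.0274, 0.0459]
tool_rot: [-3.14, -0.0, 1.73]
ft_force: [0.0, -0.5, 0.8]
gripper_width: 0.0001
grasp_force: 0.0
```

```bash
python3 -c "
from h import *
where();goal([-75,-45,41])"
```

```text
jig mm [-117.3  -44.1   45.9] F jig [-0.  -0.5  0.8] rpy [-3.14 -0.    1.73] w 9.385625498548333e-05 t 3.92
shift [-0.0009  0.0423  0.0048] turn [-0.002 -0.    -0.001] t 3.92
```

Emit:
{"method": "arm_command", "body": {
  "moves": [
    [-0.001,0.005,0.003,0,0,0,0],
    [-0.001,0.01,0.003,0,0,0,0],
    [-0.001,0.015,0.003,0,0,0,0],
    [-0.001,0.02,0.003,0,0,0,0],
    [-0.001,0.025,0.003,0,0,0,0],
    [-0.001,0.03,0.003,0,0,0,0],
    [-0.001,0.035,0.003,0,0,0,0],
    [-0.001,0.039,0.003,0,0,0,0],
    [-0.001,0.041,0.003,0,0,0,0]
  ]
}}

```text
clock: 4.67
tool_pos: [0.4766, 0.0318, 0.0433]
tool_rot: [3.141, 0.0, 1.728]
ft_force: [-0.7, -0.6, 0.8]
gripper_width: 0.0001
grasp_force: 0.7
```

```bash
python3 -c "
from h import *
where();goal([-67,-45,41])"
```

```text
jig mm [-76.1 -46.2  43.3] F jig [-0.8 -0.5  0.8] rpy [3.141 0.    1.728] w 7.005296087341577e-05 t 4.67
shift [0.0012 0.0091 0.0023] turn [ 0.001  0.    -0.003] t 4.67
```

Now slowly to the stop, with the force watched.

Emit:
{"method": "arm_command", "body": {
  "moves": [
    [0.001,0.002,0.001,0,0,0,0],
    [0.001,0.004,0.001,0,0,0,0],
    [0.001,0.006,0.001,0,0,0,0],
    [0.001,0.008,0.001,0,0,0,0],
    [0.001,0.009,0.001,0,0,0,0]
  ]
}}

```text
clock: 5.08
tool_pos: [0.4848, 0.0342, 0.0422]
tool_rot: [3.141, 0.0, 1.728]
ft_force: [-0.5, -0.2, -0.4]
gripper_width: -0.0002
grasp_force: 0.3
```

Emit:
{"method": "arm_command", "body": {
  "moves": [
    [0,0.001,0,0,0,0,0],
    [0,0.002,0,0,0,0,0],
    [0,0.002,0,0,0,0,0]
  ]
}}

```text
clock: 5.33
tool_pos: [0.4854, 0.0342, 0.042]
tool_rot: [-3.139, -0.0, 1.728]
ft_force: [-4.5, -0.6, 3.0]
gripper_width: 0.0003
grasp_force: 2.2
```

```bash
python3 -c "
from h import *
where()"
```

```text
jig mm [-67.  -45.2  42. ] F jig [-4.6  0.1  3. ] rpy [-3.139 -0.     1.728] w 0.00030731158397987346 t 5.33
```

Emit:
{"method": "arm_command", "body": {
  "moves": [
    [0,0.001,0,0,0,0,0],
    [0,0.002,0,0,0,0,0],
    [0,0.002,0,0,0,0,0],
    [0,0.002,0,0,0,0,0]
  ]
}}

```text
clock: 5.67
tool_pos: [0.4855, 0.0343, 0.0418]
tool_rot: [-3.136, -0.001, 1.727]
ft_force: [-9.1, -1.5, 7.4]
gripper_width: -0.0004
grasp_force: 4.6
```

```bash
python3 -c "
from h import *
where()"
```

```text
jig mm [-66.9 -45.2  41.8] F jig [-9.3  0.   7.4] rpy [-3.136e+00 -1.000e-03  1.727e+00] w -0.0003707518268078685 t 5.67
```

Block stalled with rising force at the expected place (finger face ≈ -52.5): home. Retreat, rise and go left of the leaf.

Emit:
{"method": "arm_command", "body": {
  "moves": [
    [0,-0.018,0,0,0,0,0],
    [0,-0.02,-0.04,0,0,0,0],
    [0,-0.02,-0.08,0,0,0,0],
    [0,-0.02,-0.12,0,0,0,0],
    [0.035,0.0,-0.15,0,0,0,0],
    [0.07,0.02,-0.15,0,-0.1,0,0],
    [0.105,0.04,-0.15,0,-0.22,0,0],
    [0.14,0.06,-0.15,0,-0.34,0,0],
    [0.175,0.06,-0.15,0,-0.46,0,0],
    [0.205,0.06,-0.15,0,-0.58,0,0],
    [0.205,0.06,-0.15,0,-0.7,0,0],
    [0.205,0.06,-0.15,0,-0.7,0,0]
  ]
}}

```text
clock: 6.67
tool_pos: [0.5128, 0.2559, 0.1873]
tool_rot: [-3.136, 0.706, 1.747]
ft_force: [-0.8, 0.7, -1.1]
gripper_width: 0.0003
grasp_force: 0.0
```

```bash
python3 -c "
from h import *
where();goal([-6.5,140,30],0.7);goal([-6.5,111,30],0.7)
im=snap('wrist','w2.png');c=get_calibration('wrist')
for x in ['block_mid','leaf_edge']: print(x,[(np.round(d['point'],3).tolist(),round(d['score'],2)) for d in search_frame(x,'wrist')][:3])
print(jw(Q,[[0,-45,56],[-6.5,59,64]]))
"
```

```text
jig mm [ -4.7 169.3 187.3] F jig [-0.7  0.8 -1.1] rpy [-3.136  0.706  1.747] w 0.0003355831420007697 t 6.67
shift [ 0.0797 -0.0015  0.1387] turn [0.005 0.006 0.013] t 6.67
shift [ 0.0577 -0.0019  0.1575] turn [0.005 0.006 0.013] t 6.67
block_mid [([0.394, -0.224, 0.022], 0.94), ([0.555, 0.054, 0.057], 0.68)]
leaf_edge [([0.526, 0.162, 0.064], 0.69), ([0.55, 0.048, 0.054], 0.5)]
[[0.55148333 0.0451171  0.056     ]
 [0.52853604 0.14676193 0.064     ]]
```

View pics/w2.png

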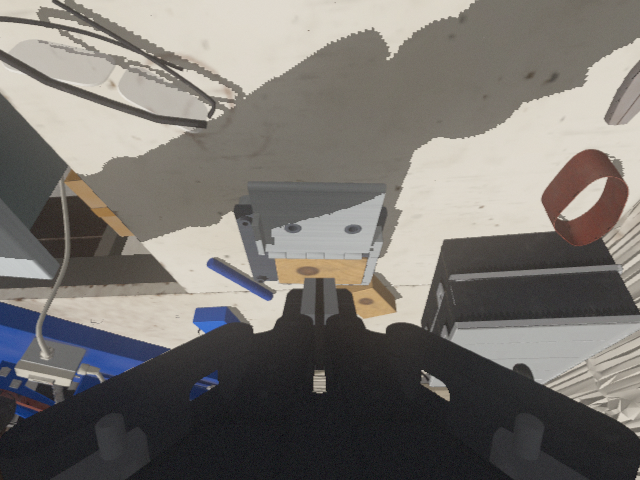

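The view shows the block home in the channel (top at ~(320,270)) and the leaf open with its free edge at row 185. The glasses at (120,80) are clear of the path. Descend beside the edge, then under it.

Emit:
{"method": "arm_command", "body": {
  "moves": [
    [0.02,-0.001,0.035,0,0,0.01,0],
    [0.04,-0.001,0.07,0,0,0.01,0],
    [0.06,-0.001,0.105,0,0,0.01,0],
    [0.08,-0.001,0.139,0,0,0.01,0],
    [0.08,-0.001,0.139,0,0,0.01,0],
    [0.068,-0.001,0.148,0,0,0.01,0],
    [0.058,-0.001,0.157,0,0,0.01,0],
    [0.058,-0.001,0.157,0,0,0.01,0]
  ]
}}

```text
clock: 7.48
tool_pos: [0.5259, 0.1928, 0.0371]
tool_rot: [3.125, 0.69, 1.71]
ft_force: [0.0, 7.8, -1.7]
gripper_width: -0.0002
grasp_force: 3.4
```

```bash
cat >> h.py <<'E'
def tcp(th,gap=0.,s=12.,t0=.7):
    t=t0 if th<.6 else t0*max(0,1-(th-.6)/1.6)
    d=np.array
    if th<=np.pi/2-t: C=106*d([np.cos(th),np.sin(th)])+4*d([np.sin(th),-np.cos(th)]); P=C-s*d([np.sin(t),np.cos(t)])
    else: P=(106-s)*d([np.cos(th),np.sin(th)])+4*d([np.sin(th),-np.cos(th)])
    P=P+[6,61.5]+(11+gap)*d([np.cos(t),-np.sin(t)])
    return [-6.5,P[0],P[1]],t
E
python3 - <<'E'
from h import *
where()
for th in np.arange(0,.8,.08): P,t=tcp(th); print(round(th,2),np.round(P,1),round(t,2),end=' '); goal(P,t)
snap('scene','s3.png')
im=cv2.imread('pics/s3.png');cv2.imwrite('pics/s3c.png',cv2.resize(im[130:310,200:440],None,fx=3,fy=3))
E
```

```text
jig mm [ -1.8 104.9  37.1] F jig [ 1.3  7.7 -1.7] rpy [3.125 0.69  1.71 ] w -0.00022847140906660253 t 7.48
0.0 [ -6.5 112.7  41.2] 0.7 shift [ 0.0033 -0.0047 -0.0082] turn [ 0.004 -0.01  -0.016] t 7.48
0.08 [ -6.5 112.7  49.7] 0.7 shift [-0.0021 -0.0046 -0.0148] turn [ 0.004 -0.01  -0.016] t 7.48
0.16 [ -6.5 112.   58.2] 0.7 shift [-0.008  -0.0045 -0.0208] turn [ 0.004 -0.01  -0.016] t 7.48
0.24 [ -6.5 110.6  66.5] 0.7 shift [-0.0144 -0.0044 -0.0264] turn [ 0.004 -0.01  -0.016] t 7.48
0.32 [ -6.5 108.6  74.8] 0.7 shift [-0.0212 -0.0042 -0.0315] turn [ 0.004 -0.01  -0.016] t 7.48
0.4 [ -6.5 105.9  82.8] 0.7 shift [-0.0284 -0.0041 -0.036 ] turn [ 0.004 -0.01  -0.016] t 7.48
0.48 [ -6.5 102.6  90.6] 0.7 shift [-0.036  -0.004  -0.0399] turn [ 0.004 -0.01  -0.016] t 7.48
0.56 [-6.5 98.6 98.2] 0.7 shift [-0.0438 -0.0038 -0.0431] turn [ 0.004 -0.01  -0.016] t 7.48
0.64 [ -6.5  94.4 105.3] 0.68 shift [-0.0516 -0.0037 -0.046 ] turn [ 0.004  0.008 -0.016] t 7.48
0.72 [ -6.5  89.9 112.2] 0.65 shift [-0.0595 -0.0036 -0.0484] turn [ 0.004  0.043 -0.016] t 7.48
```

View pics/s3c.png

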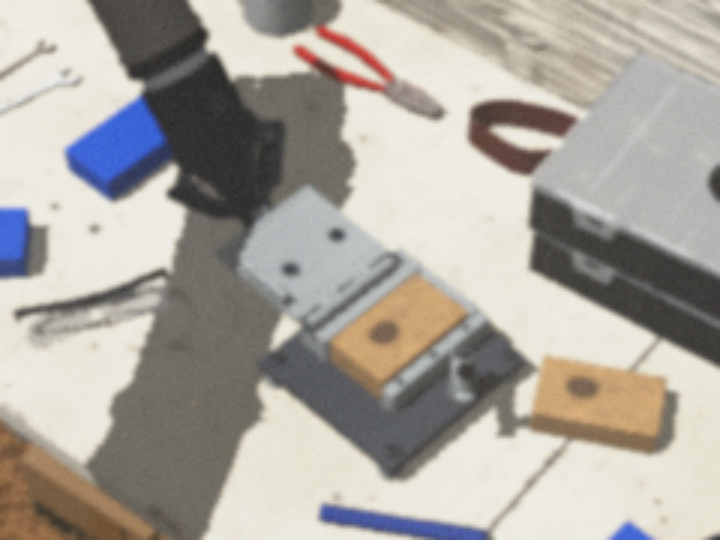

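The tip is under the free edge and just touching it, and the block is home at crop (400,325). Start lifting the edge along its arc.

Emit:
{"method": "arm_command", "body": {
  "moves": [
    [-0.002,-0.002,-0.008,0,0,-0.008,0],
    [-0.004,-0.004,-0.015,0,0,-0.016,0],
    [-0.008,-0.004,-0.021,0,0,-0.016,0],
    [-0.0145,-0.004,-0.0265,0,0,-0.016,0],
    [-0.021,-0.004,-0.0315,0,0,-0.016,0],
    [-0.0285,-0.004,-0.036,0,0,-0.016,0],
    [-0.036,-0.004,-0.04,0,0,-0.016,0],
    [-0.044,-0.004,-0.043,0,0,-0.016,0],
    [-0.0515,-0.004,-0.046,0,0.008,-0.016,0],
    [-0.0595,-0.004,-0.0485,0,0.043,-0.016,0],
    [-0.0595,-0.004,-0.0485,0,0.043,-0.016,0]
  ]
}}

```text
clock: 8.45
tool_pos: [0.522, 0.1727, 0.1125]
tool_rot: [-3.139, 0.656, 1.73]
ft_force: [1.3, -0.7, -0.5]
gripper_width: -0.0001
grasp_force: 0.0
```

```bash
python3 - <<'E'
from h import *
where()
for th in np.arange(.8,1.77,.08): P,t=tcp(th); print(round(th,2),np.round(P,1),round(t,2),end=' '); goal(P,t)
snap('scene','s4.png')
im=cv2.imread('pics/s4.png');cv2.imwrite('pics/s4c.png',cv2.resize(im[130:310,200:440],None,fx=3,fy=3))
E
```

```text
jig mm [ -8.8  85.7 112.5] F jig [ 1.2 -0.9 -0.5] rpy [-3.139  0.656  1.73 ] w -9.717883632100702e-05 t 8.45
0.8 [ -6.5  84.8 118.6] 0.61 shift [-0.0044  0.0023 -0.0043] turn [-0.003  0.044 -0.001] t 8.45
0.88 [ -6.5  79.3 124.6] 0.58 shift [-0.0125  0.0023 -0.0057] turn [-0.003  0.079 -0.001] t 8.45
0.96 [ -6.5  73.3 130.1] 0.54 shift [-0.0206  0.0023 -0.0064] turn [-0.003  0.114 -0.001] t 8.45
1.04 [ -6.5  66.9 135.1] 0.51 shift [-0.0287  0.0023 -0.0064] turn [-0.003  0.149 -0.001] t 8.45
1.12 [ -6.5  60.3 139.4] 0.47 shift [-0.0365  0.0023 -0.0058] turn [-0.003  0.184 -0.001] t 8.45
1.2 [ -6.5  53.8 143. ] 0.44 shift [-0.0439  0.0024 -0.0047] turn [-0.003  0.219 -0.001] t 8.45
1.28 [ -6.5  46.9 146.1] 0.4 shift [-0.0512  0.0024 -0.003 ] turn [-0.003  0.254 -0.001] t 8.45
1.36 [ -6.5  39.8 148.6] 0.37 shift [-0.0584  0.0024 -0.0007] turn [-0.003  0.289 -0.001] t 8.45
1.44 [ -6.5  32.6 150.6] 0.33 shift [-0.0653  0.0024  0.0022] turn [-0.003  0.324 -0.001] t 8.45
1.52 [ -6.5  25.3 152. ] 0.3 shift [-0.0719  0.0024  0.0056] turn [-0.003  0.359 -0.001] t 8.45
1.6 [ -6.5  17.9 152.7] 0.26 shift [-0.0783  0.0024  0.0095] turn [-0.003  0.394 -0.001] t 8.45
1.68 [ -6.5  10.4 152.9] 0.23 shift [-0.0843  0.0024  0.0139] turn [-0.003  0.429 -0.001] t 8.45
1.76 [ -6.5   3.  152.5] 0.19 shift [-0.0899  0.0024  0.0187] turn [-0.003  0.464 -0.001] t 8.45
```

View pics/s4c.png

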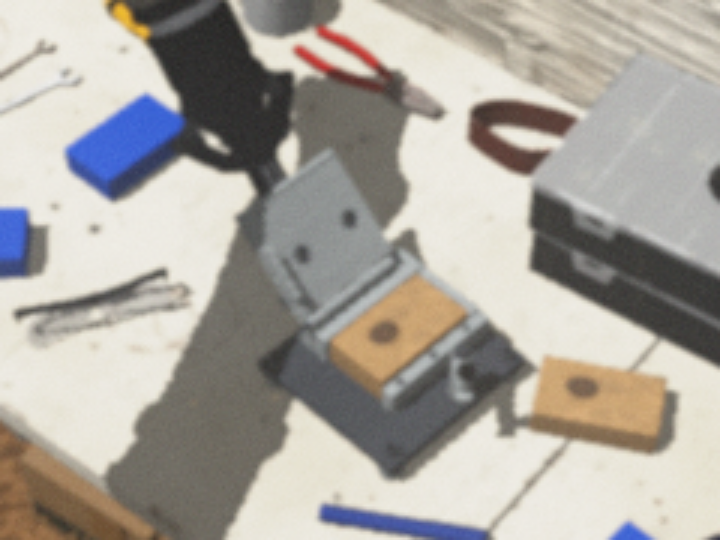

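Leaf has risen to about 40–45° (edge at crop (300,175)) and the tip is on its underside. Continue the arc.

Emit:
{"method": "arm_command", "body": {
  "moves": [
    [-0.0045,0.002,-0.0045,0,0.044,0,0],
    [-0.0125,0.002,-0.0055,0,0.079,0,0],
    [-0.0205,0.002,-0.0065,0,0.114,0,0],
    [-0.0285,0.002,-0.0065,0,0.149,0,0],
    [-0.0365,0.002,-0.006,0,0.184,0,0],
    [-0.044,0.002,-0.0045,0,0.219,0,0],
    [-0.051,0.002,-0.003,0,0.254,0,0],
    [-0.0585,0.002,-0.0005,0,0.289,0,0],
    [-0.0655,0.002,0.002,0,0.324,0,0],
    [-0.072,0.002,0.0055,0,0.359,0,0],
    [-0.0785,0.002,0.0095,0,0.394,0,0],
    [-0.0785,0.002,0.0095,0,0.394,0,0]
  ]
}}

```text
clock: 9.5
tool_pos: [0.534, 0.105, 0.1509]
tool_rot: [-3.137, 0.264, 1.728]
ft_force: [-0.4, -0.9, 0.1]
gripper_width: 0.0002
grasp_force: 0.0
```

```bash
python3 - <<'E'
from h import *
where()
for th in np.arange(1.68,2.6,.08): P,t=tcp(th); print(round(th,2),np.round(P,1),round(t,2),end=' '); goal(P,t)
E
```

```text
jig mm [ -7.8  16.9 150.9] F jig [-0.5 -0.8  0.1] rpy [-3.137  0.264  1.728] w 0.000219462216985299 t 9.5
1.68 [ -6.5  10.4 152.9] 0.23 shift [-0.0068  0.0013 -0.0003] turn [-0.005  0.036 -0.002] t 9.5
1.76 [ -6.5   3.  152.5] 0.19 shift [-0.0138  0.0013  0.0021] turn [-0.005  0.071 -0.002] t 9.5
1.84 [ -6.5  -4.3 151.5] 0.16 shift [-0.0206  0.0013  0.005 ] turn [-0.005  0.106 -0.002] t 9.5
1.92 [ -6.5 -11.5 149.9] 0.12 shift [-0.0272  0.0014  0.0084] turn [-0.005  0.141 -0.002] t 9.5
2.0 [ -6.5 -18.5 147.7] 0.09 shift [-0.0334  0.0014  0.0123] turn [-0.005  0.176 -0.002] t 9.5
2.08 [ -6.5 -25.3 144.9] 0.05 shift [-0.0393  0.0014  0.0167] turn [-0.005  0.211 -0.003] t 9.5
2.16 [ -6.5 -31.9 141.7] 0.02 shift [-0.0447  0.0015  0.0216] turn [-0.005  0.246 -0.003] t 9.5
2.24 [ -6.5 -38.2 137.7] 0.0 shift [-0.0498  0.0015  0.0271] turn [-0.005  0.264 -0.003] t 9.5
2.32 [ -6.5 -44.1 133.1] 0.0 shift [-0.0543  0.0016  0.0331] turn [-0.005  0.264 -0.003] t 9.5
2.4 [ -6.5 -49.6 127.9] 0.0 shift [-0.0583  0.0016  0.0395] turn [-0.005  0.264 -0.003] t 9.5
2.48 [ -6.5 -54.7 122.4] 0.0 shift [-0.0617  0.0016  0.0461] turn [-0.005  0.264 -0.003] t 9.5
2.56 [ -6.5 -59.3 116.5] 0.0 shift [-0.0647  0.0017  0.0531] turn [-0.005  0.264 -0.003] t 9.5
```

Emit:
{"method": "arm_command", "body": {
  "moves": [
    [-0.007,0.001,-0.0005,0,0.036,0,0],
    [-0.014,0.001,0.002,0,0.071,0,0],
    [-0.0205,0.001,0.005,0,0.106,0,0],
    [-0.027,0.001,0.0085,0,0.141,0,0],
    [-0.0335,0.001,0.0125,0,0.176,0,0],
    [-0.0395,0.001,0.0165,0,0.211,0,0],
    [-0.0445,0.001,0.0215,0,0.246,0,0],
    [-0.05,0.001,0.027,0,0.264,0,0],
    [-0.0545,0.001,0.033,0,0.264,0,0],
    [-0.0585,0.001,0.0395,0,0.264,0,0],
    [-0.0615,0.001,0.046,0,0.264,0,0],
    [-0.0615,0.001,0.046,0,0.264,0,0]
  ]
}}

```text
clock: 10.5
tool_pos: [0.5457, 0.0379, 0.1206]
tool_rot: [-3.135, 0.0, 1.732]
ft_force: [0.4, -0.2, 0.1]
gripper_width: -0.0001
grasp_force: 0.0
```

```bash
python3 - <<'E'
from h import *
where()
for th in [*np.arange(2.56,3.14,.08),3.14]: P,t=tcp(th); print(round(th,2),np.round(P,1),round(t,2),end=' '); goal(P,t)
snap('scene','s5.png')
im=cv2.imread('pics/s5.png');cv2.imwrite('pics/s5c.png',cv2.resize(im[130:310,200:440],None,fx=3,fy=3))
E
```

```text
jig mm [ -6.9 -51.2 120.6] F jig [ 0.3 -0.2  0.1] rpy [-3.135  0.     1.732] w -6.515800130766286e-05 t 10.5
2.56 [ -6.5 -59.3 116.5] 0.0 shift [-0.0081  0.0004  0.0041] turn [-0.007  0.     0.002] t 10.5
2.64 [ -6.5 -63.5 110.2] 0.0 shift [-0.0123  0.0004  0.0104] turn [-0.007  0.     0.002] t 10.5
2.72 [ -6.5 -67.1 103.6] 0.0 shift [-0.0159  0.0004  0.017 ] turn [-0.007  0.     0.002] t 10.5
2.8 [ -6.5 -70.2  96.8] 0.0 shift [-0.019   0.0005  0.0239] turn [-0.007  0.     0.002] t 10.5
2.88 [ -6.5 -72.8  89.7] 0.0 shift [-0.0216  0.0005  0.031 ] turn [-0.007  0.     0.002] t 10.5
2.96 [ -6.5 -74.7  82.4] 0.0 shift [-0.0235  0.0006  0.0382] turn [-0.007  0.     0.002] t 10.5
3.04 [ -6.5 -76.1  75. ] 0.0 shift [-0.0249  0.0006  0.0456] turn [-0.007  0.     0.002] t 10.5
3.12 [ -6.5 -76.9  67.5] 0.0 shift [-0.0257  0.0007  0.0531] turn [-0.007  0.     0.002] t 10.5
3.14 [ -6.5 -77.   65.6] 0.0 shift [-0.0258  0.0007  0.055 ] turn [-0.007  0.     0.002] t 10.5
```

View pics/s5c.png

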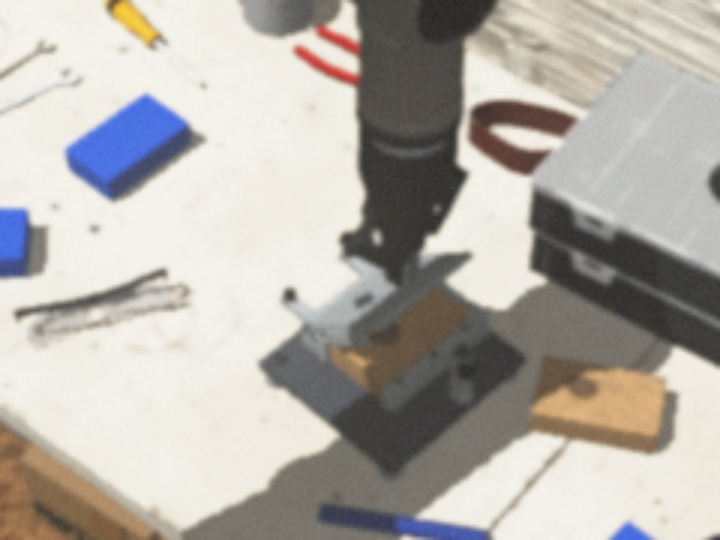

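Leaf is turned past upright, at roughly 2.5 rad, with the fingertip on its outer face. Press it down and slow towards flat.

Emit:
{"method": "arm_command", "body": {
  "moves": [
    [-0.008,0,0.004,0,0,0,0],
    [-0.0125,0,0.0105,0,0,0,0],
    [-0.016,0,0.017,0,0,0,0],
    [-0.019,0,0.024,0,0,0,0],
    [-0.0215,0,0.031,0,0,0,0],
    [-0.0235,0,0.038,0,0,0,0],
    [-0.025,0,0.0455,0,0,0,0],
    [-0.0255,0,0.049,0,0,0,0],
    [-0.0255,0,0.052,0,0,0,0],
    [-0.0255,0,0.053,0,0,0,0],
    [-0.0255,0,0.053,0,0,0,0]
  ]
}}

```text
clock: 11.47
tool_pos: [0.5503, 0.0136, 0.0689]
tool_rot: [-3.137, -0.001, 1.733]
ft_force: [0.2, -0.5, -1.0]
gripper_width: -0.0005
grasp_force: 0.0
```

Emit:
{"method": "arm_command", "body": {
  "moves": [
    [0,0,0.001,0,0,0,0],
    [0,0,0.002,0,0,0,0],
    [0,0,0.002,0,0,0,0],
    [0,0,0.002,0,0,0,0]
  ]
}}

```text
clock: 11.8
tool_pos: [0.5507, 0.0135, 0.0673]
tool_rot: [-3.138, -0.001, 1.733]
ft_force: [0.4, -0.0, 0.1]
gripper_width: -0.0
grasp_force: 0.0
```

```bash
python3 -c "
from h import *
where()"
```

```text
jig mm [ -5.8 -76.1  67.3] F jig [ 0.4 -0.1  0.1] rpy [-3.138e+00 -1.000e-03  1.733e+00] w -2.5976301358541766e-05 t 11.8
```

Emit:
{"method": "arm_command", "body": {
  "moves": [
    [0,0,0.001,0,0,0,0],
    [0,0,0.002,0,0,0,0],
    [0,0,0.003,0,0,0,0],
    [0,0,0.003,0,0,0,0],
    [0,0,0.003,0,0,0,0]
  ]
}}

```text
clock: 12.22
tool_pos: [0.5507, 0.0134, 0.0645]
tool_rot: [-3.138, -0.001, 1.732]
ft_force: [-1.2, 0.1, 6.3]
gripper_width: 0.0
grasp_force: 2.6
```

Emit:
{"method": "arm_command", "body": {
  "moves": [
    [0,0,0.001,0,0,0,0],
    [0,0,0.002,0,0,0,0],
    [0,0,0.002,0,0,0,0],
    [0,0,0.002,0,0,0,0]
  ]
}}

```text
clock: 12.55
tool_pos: [0.5509, 0.0134, 0.0642]
tool_rot: [-3.139, -0.002, 1.732]
ft_force: [-6.9, -0.2, 23.0]
gripper_width: -0.0
grasp_force: 11.5
```

Leaf is flat (23 N at z 64 mm). Rise, cross over the latch pin and come down behind it.

Emit:
{"method": "arm_command", "body": {
  "moves": [
    [0,0,-0.02,0,0,0,0],
    [0,0,-0.05,0,0,0,0],
    [0,0,-0.08,0,0,0,0],
    [-0.03,-0.01,-0.08,0,0,0,0],
    [-0.065,-0.024,-0.08,0,0,0,0],
    [-0.096,-0.024,-0.08,0,0,0,0],
    [-0.096,-0.024,-0.08,0,0,0,0],
    [-0.096,-0.024,-0.08,0,0,0,0]
  ]
}}

```text
clock: 13.22
tool_pos: [0.5425, -0.0875, 0.1422]
tool_rot: [-3.138, -0.0, 1.728]
ft_force: [0.2, 0.3, -0.5]
gripper_width: 0.0001
grasp_force: 0.0
```

```bash
python3 - <<'E'
from h import *
where(); goal([-30,-170,86])
snap('scene','s6.png')
for x in ['latch_pin','leaf_edge','leaf']: print(x,[(np.round(d['point'],3).tolist(),round(d['score'],2)) for d in search_frame(x,'scene')][:2])
print(jw(Q,[[-25,-139,95]]))
im=cv2.imread('pics/s6.png');cv2.imwrite('pics/s6c.png',cv2.resize(im[170:310,260:440],None,fx=4,fy=4))
E
```

```text
jig mm [ -30.  -174.5  142.2] F jig [ 0.2  0.3 -0.5] rpy [-3.138 -0.     1.728] w 0.00013898240698079602 t 13.22
shift [0.0045 0.0002 0.0563] turn [-0.003 -0.    -0.002] t 13.22
latch_pin [([0.536, -0.053, 0.079], 0.51)]
leaf_edge [([0.535, 0.037, 0.065], 0.58)]
leaf [([0.532, 0.034, 0.063], 0.56)]
[[ 0.54174163 -0.05166151  0.095     ]]
```

View pics/s6c.png

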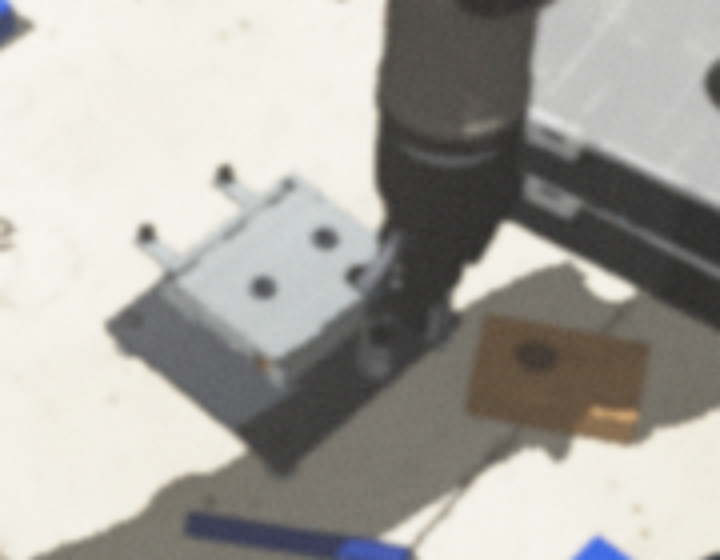

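Leaf lies flat over the block. The latch knob shows at crop (383,333), still swung out. Descend behind it and push.

Emit:
{"method": "arm_command", "body": {
  "moves": [
    [0.002,0,0.035,0,0,0,0],
    [0.002,0,0.056,0,0,0,0],
    [0.002,0,0.056,0,0,0,0],
    [0.01,0,0.056,0,0,0,0],
    [0.018,0,0.056,0,0,0,0],
    [0.026,0,0.056,0,0,0,0],
    [0.034,0,0.056,0,0,0,0],
    [0.042,0,0.056,0,0,0,0],
    [0.05,0,0.056,0,0,0,0],
    [0.058,0,0.056,0,0,0,0],
    [0.066,0,0.056,0,0,0,0],
    [0.066,0,0.056,0,0,0,0]
  ]
}}

```text
clock: 14.42
tool_pos: [0.5338, -0.018, 0.0872]
tool_rot: [3.141, -0.001, 1.735]
ft_force: [1.2, -1.3, 0.7]
gripper_width: -0.0
grasp_force: 0.6
```

```bash
python3 - <<'E'
from h import *
where(); goal([-60,-83,86])
snap('scene')
for x in ['latch_pin']: print(x,[(np.round(d['point'],3).tolist(),round(d['score'],2)) for d in search_frame(x,'scene')][:2])
print(jw(Q,[[-25,-88,95]]))
E
```

```text
jig mm [ -27.5 -104.5   87.2] F jig [ 1.  -1.4  0.7] rpy [ 3.141e+00 -1.000e-03  1.735e+00] w -2.18171068115512e-05 t 14.42
shift [ 0.0216 -0.0324  0.0012] turn [ 0.001 -0.001  0.004] t 14.42
latch_pin [([0.555, -0.026, 0.08], 0.62)]
[[ 0.53363561 -0.00130982  0.095     ]]
```

Emit:
{"method": "arm_command", "body": {
  "moves": [
    [-0.012,0,0,0,0,0,0],
    [-0.012,-0.018,0,0,0,0,0],
    [-0.012,-0.036,0,0,0,0,0],
    [0.022,-0.036,0,0,0,0,0],
    [0.022,-0.034,0,0,0,0,0],
    [0.022,-0.025,0,0,0,0,0],
    [0.022,-0.018,0,0,0,0,0],
    [0.022,-0.012,0,0,0,0,0],
    [0.022,-0.006,0,0,0,0,0],
    [0.022,-0.001,0,0,0,0,0],
    [0.022,0.002,0,0,0,0,0],
    [0.022,0.003,0,0,0,0,0]
  ]
}}

```text
clock: 15.52
tool_pos: [0.5321, 0.0018, 0.0861]
tool_rot: [-3.139, -0.0, 1.732]
ft_force: [-0.8, 0.0, -0.4]
gripper_width: -0.0002
grasp_force: 0.6
```

```bash
python3 - <<'E'
from h import *
where()
E
```

```text
jig mm [-26.  -84.7  86.1] F jig [-0.8  0.1 -0.4] rpy [-3.139 -0.     1.732] w -0.00024490817467255827 t 15.52
```

Pushing at about 1 N; go on to the stop.

Emit:
{"method": "arm_command", "body": {
  "moves": [
    [0.001,0.002,0,0,0,0,0],
    [0.001,0.004,0,0,0,0,0],
    [0.001,0.006,0,0,0,0,0],
    [0.001,0.007,0,0,0,0,0],
    [0.001,0.008,0,0,0,0,0],
    [0.001,0.008,0,0,0,0,0]
  ]
}}

```text
clock: 16.02
tool_pos: [0.5365, 0.0039, 0.0858]
tool_rot: [-3.133, -0.002, 1.732]
ft_force: [-7.8, -1.1, 5.8]
gripper_width: -0.0001
grasp_force: 4.3
```

```bash
python3 - <<'E'
from h import *
where()
E
```

```text
jig mm [-21.4 -83.3  85.8] F jig [-7.9  0.1  5.8] rpy [-3.133e+00 -2.000e-03  1.732e+00] w -5.791234367200744e-05 t 16.02
```

At its stop (8 N at the expected x of -22). Back off, rise, and check from above.

Emit:
{"method": "arm_command", "body": {
  "moves": [
    [0,-0.02,0,0,0,0,0],
    [0,-0.035,0,0,0,0,0],
    [0,-0.04,-0.03,0,0,0,0],
    [0,-0.04,-0.07,0,0,0,0],
    [0,-0.04,-0.11,0,0,0,0],
    [0,-0.04,-0.15,0,0,0,0],
    [-0.04,-0.04,-0.15,0,0,0,0],
    [-0.08,-0.04,-0.15,0,0,0,0],
    [-0.1,-0.04,-0.15,0,0,0,0],
    [-0.1,-0.04,-0.15,0,0,0,0]
  ]
}}

```text
clock: 16.85
tool_pos: [0.5168, -0.1067, 0.2374]
tool_rot: [-3.141, 0.002, 1.725]
ft_force: [0.9, 0.5, 0.1]
gripper_width: -0.0005
grasp_force: 0.0
```

```bash
python3 - <<'E'
from h import *
where(); im=snap('wrist','w7.png'); c=get_calibration('wrist')
print(proj(c,jw(Q,[[0,-78,102],[0,-114,79],[-6.5,-100,65]])).round())
E
```

```text
jig mm [ -58.3 -189.4  237.4] F jig [0.9 0.3 0.1] rpy [-3.141e+00  2.000e-03  1.725e+00] w -0.000498592282474783 t 16.85
[[397.  87.]
 [389. 138.]
 [379. 122.]]
```

View pics/w7.png

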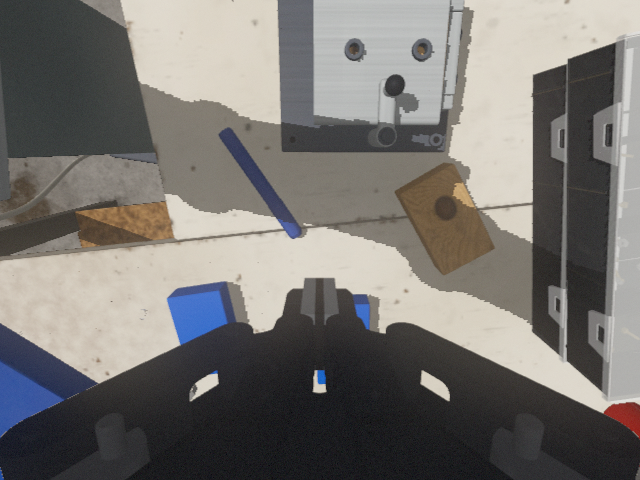

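The knob is at (396,86), against (397,87) predicted for fully closed. The bar lies across the flat leaf, the bystanders are unmoved, and the robot is clear of everything.

```bash
python3 -c "
from plant import *
print(job_done())"
```

```text
the job is handed in; nothing more can be done
None
```

I handed the job in with the block pushed home against the end stop, the leaf turned over flat and the latch across it at its stop. The spare block, marker and glasses were not touched. The simulator returned no verdict.

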